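# Seat the blank on its board and take a moisture reading

### The arm

A 6-joint arm with a two-finger parallel gripper is mounted at the origin on the work surface. World frame = base frame: x ahead of the robot, y to its left, z up, the work surface at z = 0. Lengths are in m, angles in degrees, forces in N, time in s.
With the tool pointing down it reaches from about 0.3 to 0.775 m from the base axis. Payload 14.6 kg.
Tool frame: the origin (TCP) lies between the finger pads; the fingertips stand 19 mm ahead of it and the grasp point (between the pads) is the TCP (arm.nose_length is the z of the fingertips in the tool frame, in m); z points along the fingers, y is the line along which they close (so a half turn about z gives the same grasp; the last joint's range is limited). The gripper opens to 85 mm and grips with 20 to 120 N. Pads are 22 mm wide; open, the fingers measure 114 mm over their backs; the gripper's body (76 mm by 85 mm) begins 54 mm behind the grasp point. The pads swing forward as they close: fully open they stand 13 mm farther back than shut.
Start: joints at [62.017, 17.183, 87.147, -0, 75.671, -3.816], TCP at [0.225, 0.502, 0.25] pointing down, gripper open.
Joint ranges: [-173.82, 173.82], [-45.26, 126.66], [13.44, 144.39], [-59.66, 239.66], [0, 175.72], [-146.38, 146.38]. Speed limits (degrees/s): [127.2, 127.2, 147.25, 180, 180, 180].

### API

Orientations are given as a 3x3 rotation matrix whose columns are the frame's x, y, z axes.
In Python, from plant import arm gives the robot as it stands. The module is installed in compiled form; this text tells all that it offers.
- The arm moves only by the tool send_rows, never from a script. Its argument "targets" is a list of rows, each a list of 4 numbers: the shift along the tool's x, y, z in m, then the turn about the tool's z in rad. A call has 1 to 20 rows; each row is the pose to reach, as a shift and turn from the pose commanded when the call began, along the tool's axes at that moment; what a row does not reach only later rows make up. A row lasts 1/10 s, in which the tool goes at most 50 mm and 8.59 degrees, less where a joint would pass 70% of its speed; a pose out of reach is approached as far as the arm can. A call with a gripper value outside its range is refused whole. "hand" is the finger opening in m, from 0 to 0.0854, set as the call begins (left out, the last holds). The fingers move at their own pace and stop on an object; "newtons" is the grip in N (left out, the last holds). Time passes only in rows, so rows that repeat a pose let the fingers close. It gives the time, the measured TCP pose, the force, the opening and the grip force at its end, in the units of the state.
- arm.state(): the state, without advancing time (a new reading comes with each control period).
- arm.read_camera(name): name is "scene" or "side" or "wrist"; returns (picture, depth): 420x560x3 uint8, red, green, blue; 420x560 float32, m along the optical axis (not along the pixel's ray), 0 where there is no reading.
- arm.get_calibration(name): a dict with "camera_matrix" (3x3 intrinsics, pixels), "rvec" (rotation vector, rad) and "tvec" (3), from world to camera coordinates, as OpenCV has them; the wrist camera has in their place "mount" (4x4, takes a point from camera to tool coordinates, whose origin is the TCP and whose axes are the flange's). Camera axes: x right, y down, z forward; pixel columns grow to the right and rows downward; lengths in m; the calibration is good to about 2 mm. A picture is of the moment at which its call begins: read the wrist's pose just before it. get_calibration takes no time and is no camera call.
- arm.job_done(): hands the job in; it is judged then, once.
Trained networks look in the newest picture that a camera, given by its name, has taken for a name from the list of things; names that differ only in an ending like _2 or _b are one class to them, and where a whole thing is asked for, a point or a joint stands for the part that bears it (a point fixed in the world has none). Each returns a list of dicts, best first, with "p" (0 to 1); they miss things now and then, are a little off and sometimes report something else, mostly with a low value. They report only what shows in the picture. A call takes as long as a camera call. They do not tell look-alikes from the thing itself.
- arm.trace(camera, target): "mask" (420x560 bool, what is visible of it) and "extent" ([left, top, right, bottom] in pixels, round what is visible of it).
The state is a dict: "t": time; "q": joint angles; "joint_velocities": joint speeds; "tau": joint torques, N m; "tcp_pos": TCP position; "ee_rot": TCP orientation; "ft_force": force on the tool from outside, world axes, zero at the start; "wrist_torque": the same for the moment, N m; "gripper_width": opening from 0.0 (shut) to 1.0 (fully open); "finger_force": force on a finger pad.
Only numpy, scipy, OpenCV 4.12 (cv2) and the standard library are available. Lean on these libraries where they do the work, as an engineer would, in place of code of your own. Each camera call takes 0.05 s, during which the arm holds its last target. There are 200 camera calls.

### The job

Slide the wooden blank with the sloping face along its plywood board until it sits fully home in the pocket, square and flush against the back fence. Then pick up the yellow moisture meter, press its sprung round rubber foot flat and centred on the red-ringed spot of the sloping face, gently, with about 8 newtons, and hold it still like that for a good second with the blank staying home. Finally stand the meter upright on its black rubber mat again and let go, leaving everything else on the bench alone.

Things in the scene. Friction and masses are not known exactly. Their poses are not given: they have to be found in the camera images.
- board: fixed plywood board 300 (x) x 190 (y) x 12 mm; origin under its centre, z up. At its +x end dark fences 22 mm high above the board make a pocket open to -x: back fence's inner face at x = 130 mm, side fences from x = 70 to 130 mm with inner faces at y = +-46.5 mm, flared lead-ins from x = 70 out to x = 30, y = +-61.5 mm
- seat (a point): the point of the board, in its frame (85, 0, 12) mm, where the blank's origin lies when the blank is fully home; axes as the board
- blank: loose light-wood blank, 90 x 90 mm (too wide to grip), 0.25 to 0.5 kg, starts askew on the near part of the board; origin at the centre of its underside, z up. Its vertical -x face is 30 mm high; from that face's top edge the slope rises at 30 degrees to +x, to a flat crest 70 mm high (x = 25 to 45 mm). Home: its +x face on the back fence, axes as the board's
- spot (a point): centre of the round mark on the blank's sloping face: white disc with a red ring (46 mm outside) and a red centre dot (12 mm); in the blank's frame at (-10, 0, 50.2) mm; z axis = outward normal of the slope (30 degrees from vertical, leaning to the blank's -x)
- meter: loose yellow moisture meter, 118 mm tall, 0.15 to 0.27 kg, standing on the mat; origin under its axis at the underside of the foot at rest, z up along it. From below: rubber foot 40 mm diameter, 12 mm high, on a 24 mm steel neck that springs in (4 N per mm, 6 mm at most); yellow body 42 (x) x 28 (y) mm, 30 to 118 mm up. Grip across the 28 mm, 90 to 95 mm up
- foot (a point): centre of the flat underside of the meter's foot, the sensing face (it coincides with the meter's origin, within 1 mm, when not pressed in, and moves up along the meter's z when pressed; same axes)
- mat: fixed black rubber mat 140 x 140 x 3 mm, the meter's place; origin under its centre, z up; its upper surface is 3 mm above the bench
- saw: a U-shaped steel coping saw with a wooden handle, about 180 x 210 mm, lying flat; must not be disturbed; origin at its underside
- offcut_a: small wood offcut 45 x 20 x 12 mm lying near the mat; must not be disturbed; origin at its underside
- offcut_b: small wood offcut 60 x 28 x 16 mm lying near the mat; must not be disturbed; origin at its underside
- glue: standing glue bottle, 56 mm diameter, 150 mm tall; must not be disturbed; origin at its underside
- pencil: green pencil, 166 x 8 x 8 mm; must not be disturbed; origin at its underside
- hammer: hammer lying on the bench; must not be disturbed; origin at its underside
Things that resemble listed ones, but are neither listed nor needed, are in the scene too. Of the things like the blank, leave any that is green; of the rest the smaller one is meant.

How it is judged (in metres and radians):
On the way, in this order (a step that is already met when the one before it is completed fails the run):
1. the blank sits fully home in the pocket: within 2.5 mm of the back fence and square within 0.03 rad (x of blank in the frame of board above 0.0825 m and distance between blank and seat below 0.005 m and angle between the x axis of blank and the x axis of board, either way round below 0.03 rad and angle between blank's own z axis and vertical below 0.03 rad), for 0.2 s.
2. the meter's foot is pressed on the spot: centre within 7 mm, meter square to the face within 0.12 rad, 4 to 14 N, still, for 1 s, with the blank home (all of step 1 and distance between foot and spot below 0.007 m and angle between the z axis of foot and the z axis of spot, either way round below 0.12 rad and contact force between meter and blank between 4 and 14 N and linear speed of meter below 0.02 m/s), for 1 s.
At the end, for the whole second after the job is handed in: the blank is still home in the pocket (within 2.5 mm of the back fence, square within 0.03 rad, flat), and the meter stands upright and still on the mat, released, its foot's centre within 55 mm of the mat's centre along both of the mat's axes (all of step 1 and angle between meter's own z axis and vertical below 0.06 rad and height (world z) of foot below 0.007 m and linear speed of meter below 0.01 m/s and x of meter in the frame of mat between -0.055 and 0.055 m and y of meter in the frame of mat between -0.055 and 0.055 m); the robot touches nothing.
It fails at once if the meter was pressed on the blank with more than 30 N (contact force between meter and blank above 30 N).
It fails at once if the meter was toppled (angle between meter's own z axis and vertical above 1.2 rad).
It fails at once if a bystander (saw, offcut, glue, pencil or hammer) was moved more than 20 mm (distance of any of saw, offcut_a, offcut_b, glue, pencil, hammer from where it was at the start of the episode above 0.02 m).
It also fails if it takes over 72 s, if anything falls off the work surface, if the arm or the gripper's body presses on something with over 40 N, if the wrist force passes 120 N, or if a joint passes its speed limit or range.

## Working session

There is one attempt and no reset: what is moved stays moved. The work goes in short steps, Python scripts to look and compute and a tool call to move; the robot and the scene stay as the last step left them, time stands still between calls to the robot, and variables do not carry over. Pictures are saved under pics/ and viewed, at most 10 in all, crops included, and the job is handed in when it is done.

Besides the shell and the picture viewer there is one more tool, called after "Emit:" by a JSON object that holds its "op" and its "data". send_rows: Moves the arm, as the interface text tells. Its arguments: {"type":"object","properties":{"targets":{"type":"array"},"hand":{"type":"number"},"newtons":{"type":"number"}},"required":["targets"]}

```bash
mkdir -p pics; ls; cat > h.py <<'E'
import numpy as np, cv2
from plant import arm
def K(n):
    c=arm.get_calibration(n); Km=np.array(c["camera_matrix"])
    if "mount" in c:
        s=arm.state(); T=np.eye(4); T[:3,:3]=s["ee_rot"]; T[:3,3]=s["tcp_pos"]
        return Km, T@np.array(c["mount"])
    R=cv2.Rodrigues(np.array(c["rvec"],float))[0]; T=np.eye(4); T[:3,:3]=R; T[:3,3]=np.ravel(c["tvec"])
    return Km, np.linalg.inv(T)
def cloud(n):
    Km,T=K(n); p,d=arm.read_camera(n)
    v,u=np.mgrid[:420,:560]
    P=np.stack([(u-Km[0,2])/Km[0,0]*d,(v-Km[1,2])/Km[1,1]*d,d],-1)
    W=P@T[:3,:3].T+T[:3,3]; W[d==0]=np.nan
    return p,W
E
python3 - <<'E'
from h import *
ims=[]
for n in ["scene","side"]:
    p,W=cloud(n); np.savez(n,p=p,W=W); cv2.imwrite(f"pics/{n}.png",p[...,::-1])
    print(n,K(n)[1][:3].round(2).tolist())
    for t in ["blank","meter","board","mat","spot"]:
        for r in arm.trace(n,t):
            m=r["mask"]; print(n,t,round(r["p"],2),np.round(r["extent"]).tolist(),np.nanmedian(W[m],0).round(3))
print(arm.state())
E
```

```text
pics
scene [[-0.2, 0.8, -0.56, 0.99], [0.98, 0.17, -0.11, 0.1], [0.0, -0.57, -0.82, 0.84]]
scene blank 0.94 [339.0, 224.0, 388.0, 272.0] [0.524 0.195 0.063]
scene blank 0.73 [362.0, 122.0, 426.0, 198.0] [0.228 0.264 0.066]
scene blank 0.71 [179.0, 219.0, 205.0, 260.0] [ 0.596 -0.189  0.086]
scene meter 0.95 [178.0, 219.0, 204.0, 262.0] [ 0.597 -0.19   0.086]
scene board 0.73 [284.0, 214.0, 401.0, 350.0] [0.614 0.167 0.012]
scene board 0.65 [444.0, 223.0, 482.0, 271.0] [0.49 0.42 0.09]
scene mat 0.75 [169.0, 225.0, 247.0, 291.0] [ 0.6   -0.157  0.002]
scene spot 0.9 [219.0, 151.0, 257.0, 183.0] [ 0.327 -0.163  0.048]
scene spot 0.87 [336.0, 226.0, 388.0, 276.0] [0.524 0.196 0.062]
scene spot 0.75 [365.0, 123.0, 428.0, 197.0] [0.228 0.263 0.065]
side [[0.83, -0.38, 0.4, -0.01], [-0.55, -0.59, 0.59, -0.71], [0.01, -0.71, -0.7, 0.9]]
side blank 0.87 [120.0, 174.0, 183.0, 216.0] [0.196 0.227 0.071]
side blank 0.73 [231.0, 253.0, 280.0, 313.0] [ 0.29  -0.186  0.048]
side meter 0.79 [345.0, 216.0, 368.0, 254.0] [ 0.578 -0.206  0.079]
side board 0.81 [222.0, 149.0, 324.0, 206.0] [0.59  0.144
[... 371 characters left out ...]
6696751e+01, -3.81584686e+00]), 'joint_velocities': array([ 0.04857198, -0.03908898, -0.05768235, -0.04151378, -0.03053731,
        0.10552632]), 'tau': array([ 1.68022725e-04, -5.43168569e+01, -3.61879957e+01,  5.17018714e-05,
        6.91268269e-04,  2.15504508e-05]), 'tcp_pos': array([0.22517558, 0.50178575, 0.25029253]), 'ee_rot': array([[-9.12351326e-01,  4.09408180e-01,  1.88333781e-05],
       [ 4.09408180e-01,  9.12351326e-01,  2.36073510e-05],
       [-7.51761487e-06,  2.92487370e-05, -1.00000000e+00]]), 'ft_force': array([-0.37081222,  0.46662504, -0.58080454]), 'wrist_torque': array([-0.00238565, -0.01578072, -0.00513188]), 'finger_force': 0.0, 'gripper_width': 1.0013373008364954}
```

View pics/scene.png

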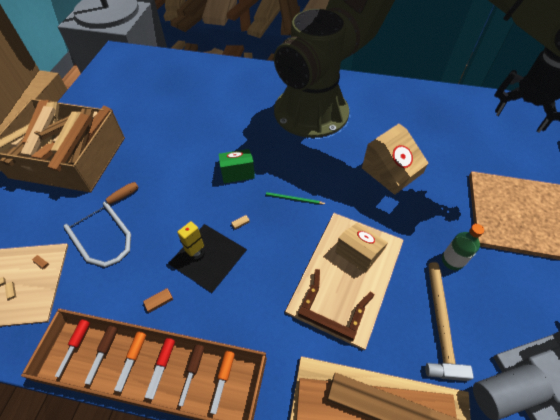

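View pics/side.png

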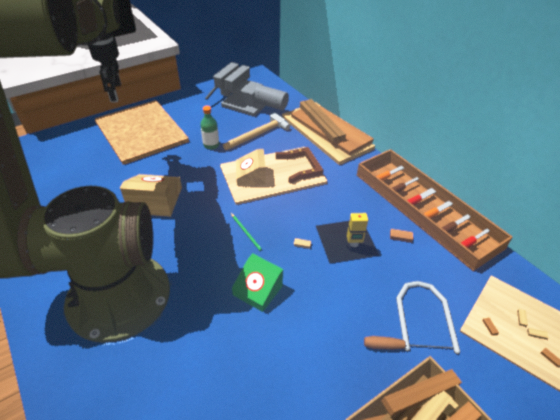

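Blank candidates in the scene picture are the small wooden one on the board (362,243), the large wooden one (397,158) and the green one (237,165). The description means the small wooden one at (362,243). The meter is at (191,238) on the mat at (207,258). The pocket opens toward the robot.

I'll work out the board frame and a viewpoint for the wrist camera.

```bash
python3 - <<'E'
from h import *
def rect(P):
    r=cv2.minAreaRect(P[:,:2].astype(np.float32)); return np.round(r[0],4),np.round(r[1],4),round(r[2],2)
for n in ["scene","side"]:
    p,W=cloud(n)
    for t,z0,z1 in [("board",.006,.018),("mat",-.004,.008)]:
        m=arm.trace(n,t)[0]["mask"]; m=cv2.erode(m.astype(np.uint8),np.ones((2,2)))>0
        P=W[m]; P=P[(P[:,2]>z0)&(P[:,2]<z1)]; print(n,t,len(P),rect(P))
    x0=(W[...,0]>.35)&(W[...,0]<.8)&(W[...,1]>.02)&(W[...,1]<.32)
    f=W[x0&(W[...,2]>.027)&(W[...,2]<.038)]; print(n,"fence",len(f),np.round(f.mean(0),3))
    hi=W[x0&(W[...,2]>.076)&(W[...,2]<.09)]; print(n,"crest",len(hi),rect(hi))
    b=W[x0&(W[...,2]>.042)&(W[...,2]<.09)]; print("slope",rect(b))
    q=(W[...,0]>.5)&(W[...,0]<.7)&(W[...,1]>-.3)&(W[...,1]<-.1)&(W[...,2]>.1); print("metertop",rect(W[q]),np.nanmax(W[q][:,2]))
s,_=cloud("scene"); cv2.imwrite("pics/crop.png",cv2.resize(s[200:355,170:410,::-1],None,fx=3.2,fy=3.2,interpolation=3))
print(np.array(arm.get_calibration("wrist")["mount"]).round(3).tolist(),arm.get_calibration("wrist")["camera_matrix"],arm.nose_length)
E
```

```text
scene board 6141 (array([0.5696, 0.1788]), array([0.1879, 0.3007]), 75.69)
scene mat 2206 (array([ 0.5887, -0.1663]), array([0.1409, 0.1371]), 68.56)
scene fence 1258 [0.666 0.156 0.033]
scene crest 443 (array([0.5247, 0.1876]), array([0.09  , 0.0361]), 62.89)
slope (array([0.634 , 0.1288]), array([0.0907, 0.3926]), 61.67)
metertop (array([ 0.5888, -0.195 ]), array([0.0293, 0.042 ]), 58.22) 0.12282387735363709
side board 2208 (array([0.5648, 0.1713]), array([0.1905, 0.2977]), 76.03)
side mat 1211 (array([ 0.5836, -0.1718]), array([0.1367, 0.1333]), 69.64)
side fence 504 [0.639 0.146 0.032]
side crest 185 (array([0.523 , 0.1868]), array([0.0987, 0.034 ]), 61.67)
slope (array([0.635 , 0.1361]), array([0.0987, 0.3907]), 65.97)
metertop (array([ 0.5841, -0.1984]), array([0.0316, 0.0421]), 62.47) 0.12367047204301129
[[-0.001, -0.955, -0.295, 0.075], [1.0, -0.001, -0.001, 0.0], [0.001, -0.295, 0.955, -0.123], [0.0, 0.0, 0.0, 1.0]] [[374.68512985   0.         278.59467662]
 [  0.         374.68512985 211.28751052]
 [  0.           0.           1.        ]] 0.019
```

View pics/crop.png

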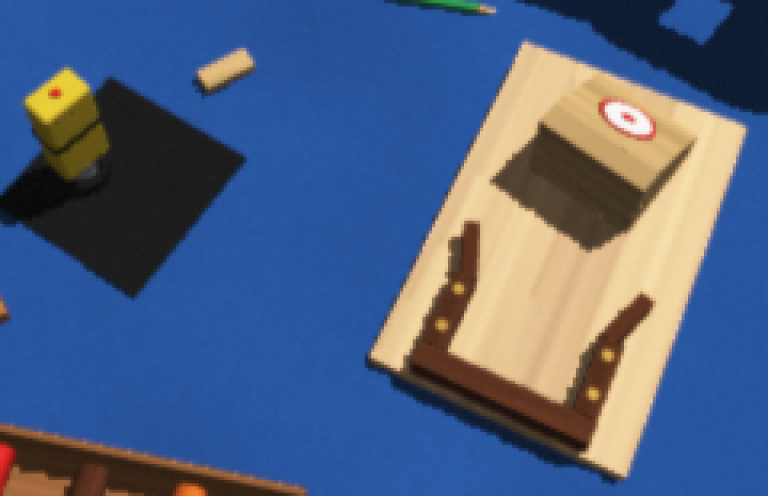

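The crop confirms it: the small wooden blank has its spot at (628,118) and sits on the board in front of the pocket's mouth. I'll move the wrist camera over the board for a closer measurement.

Emit:
{"op": "send_rows", "data": {"targets": [[-0.378,-0.172,-0.1,-0.173],[-0.378,-0.172,-0.1,-0.173],[-0.378,-0.172,-0.1,-0.173],[-0.378,-0.172,-0.1,-0.173],[-0.378,-0.172,-0.1,-0.173],[-0.378,-0.172,-0.1,-0.173],[-0.378,-0.172,-0.1,-0.173],[-0.378,-0.172,-0.1,-0.173],[-0.378,-0.172,-0.1,-0.173],[-0.378,-0.172,-0.1,-0.173],[-0.378,-0.172,-0.1,-0.173],[-0.378,-0.172,-0.1,-0.173]], "hand": 0.05}}

```text
t: 2.15
tcp_pos: [0.4991, 0.1907, 0.3501]
ee_rot: [[-0.969, 0.246, -0.0], [0.246, 0.969, -0.0], [0.0, -0.0, -1.0]]
ft_force: [-0.1, -1.5, -0.5]
gripper_width: 0.595
finger_force: 0.0
```

```bash
cat >> h.py <<'E'
def rect(P):
    r=cv2.minAreaRect(P[:,:2].astype(np.float32)); return np.round(r[0],4),np.round(r[1],4),round(r[2],2)
def yaw(): R=arm.state()["ee_rot"]; return np.degrees(np.arctan2(R[1,1],R[0,1]))
def totool(w): # world target -> shift along tool axes
    s=arm.state(); return (s["ee_rot"].T@(np.array(w)-s["tcp_pos"])).round(4)
E
python3 - <<'E'
from h import *
s=arm.state(); print(s["t"],s["tcp_pos"],yaw())
p,W=cloud("wrist"); cv2.imwrite("pics/w1.png",p[...,::-1]); np.savez("w1",p=p,W=W)
z=W[...,2]
for t in ["board","blank"]:
    for r in arm.trace("wrist",t): print(t,r["p"],r["extent"])
m=arm.trace("wrist","board")[0]["mask"]; P=W[m]; P=P[(P[:,2]>.006)&(P[:,2]<.018)]; print("board",rect(P),np.median(P[:,2]))
hi=W[(z>.078)&(z<.09)]; print("crest",rect(hi),np.median(hi[:,2]))
f=W[(z>.028)&(z<.04)&(W[...,0]>.56)]; print("fence",rect(f))
E
```

```text
2.15 [0.49912031 0.1907014  0.35005184] 75.78700224503088
board 0.92 [199.7, 91.6, 365.0, 326.8]
blank 0.96 [240.6, 114.2, 335.9, 217.0]
board (array([0.568 , 0.1773]), array([0.1903, 0.2989]), 75.75) 0.011457768521087819
crest (array([0.6749, 0.151 ]), array([0.3713, 0.6163]), 8.02) 0.08180109096506899
fence (array([0.7344, 0.133 ]), array([0.7225, 0.2855]), 76.56)
```

View pics/w1.png

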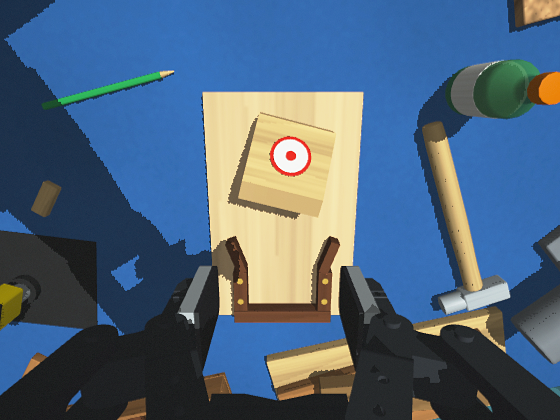

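The wrist picture shows the board from (205,92) to (360,322), the blank with its spot at (290,156), and the pocket below it at (283,290). I'll go behind the blank, and first check that the large look-alike leaves room.

```bash
python3 - <<'E'
from h import *
W=np.load("scene.npz")["W"]; q=(abs(W[...,0]-.23)<.13)&(abs(W[...,1]-.26)<.13)&(W[...,2]>.03); P=W[q]; print(rect(P),P.max(0),P.min(0))
W=np.load("w1.npz")["W"]; z=W[...,2]; q=(abs(W[...,0]-.52)<.08)&(abs(W[...,1]-.19)<.08)
print(rect(W[q&(z>.079)&(z<.085)]),rect(W[q&(z>.045)&(z<.085)]))
E
```

```text
(array([0.2109, 0.2952]), array([0.1708, 0.1577]), 50.64) [0.29837494 0.38986853 0.50870622] [0.1207812  0.18312019 0.03006432]
(array([0.5272, 0.1857]), array([0.0899, 0.0272]), 61.2) (array([0.5009, 0.2   ]), array([0.09  , 0.0873]), 61.44)
```

Emit:
{"op": "send_rows", "data": {"targets": [[0.1,0.012,0.0,0],[0.1,0.012,0.05,0],[0.1,0.012,0.1,0],[0.1,0.012,0.15,0],[0.1,0.012,0.2,0],[0.1,0.012,0.2,0],[0.1,0.012,0.2,0]], "hand": 0.045}}

```text
t: 3.05
tcp_pos: [0.4044, 0.2262, 0.1482]
ee_rot: [[-0.969, 0.246, -0.004], [0.246, 0.969, -0.002], [0.003, -0.003, -1.0]]
ft_force: [-0.4, 0.3, 1.0]
gripper_width: 0.524
finger_force: 0.0
```

Emit:
{"op": "send_rows", "data": {"targets": [[0,0,0.04,0],[0,0,0.08,0],[0,0,0.113,0],[0,0,0.113,0],[0,0,0.113,0],[0,0,0.113,0]]}}

```text
t: 3.65
tcp_pos: [0.4069, 0.227, 0.0396]
ee_rot: [[-0.969, 0.246, 0.003], [0.246, 0.969, 0.001], [-0.003, 0.002, -1.0]]
ft_force: [-0.4, -0.1, 0.5]
gripper_width: 0.525
finger_force: 0.0
```

Emit:
{"op": "send_rows", "data": {"targets": [[-0.01,0,0,0],[-0.02,0,0,0],[-0.03,0,0,0],[-0.04,0,0,0],[-0.048,0,0,0],[-0.056,0,0,0],[-0.064,0,0,0],[-0.072,0,0,0],[-0.08,0,0,0],[-0.088,0,0,0],[-0.096,0,0,0],[-0.104,0,0,0],[-0.112,0,0,0],[-0.12,0,0,0],[-0.12,0,0,0]]}}

```text
t: 5.15
tcp_pos: [0.5193, 0.1958, 0.0363]
ee_rot: [[-0.969, 0.247, -0.009], [0.247, 0.969, -0.003], [0.008, -0.005, -1.0]]
ft_force: [-23.0, -8.3, 10.7]
gripper_width: 0.53
finger_force: 10.1
```

```bash
cat >> h.py <<'E'
def board(W,c=(.568,.177),y=-14.25):
    a=np.radians(y); d=W[...,:2]-np.array(c); x=d[...,0]*np.cos(a)+d[...,1]*np.sin(a); v=-d[...,0]*np.sin(a)+d[...,1]*np.cos(a)
    return np.stack([x,v,W[...,2]],-1)
E
python3 - <<'E'
from h import *
p,W=cloud("wrist"); cv2.imwrite("pics/w2.png",p[...,::-1])
s=arm.state(); print(s["tcp_pos"],board(s["tcp_pos"][None]),s["ft_force"])
for n in ["scene","side"]:
    p,W=cloud(n); B=board(W); q=(abs(B[...,0])<.15)&(abs(B[...,1])<.08)&(B[...,2]>.079)&(B[...,2]<.086); print(n,rect(B[q]))
E
```

```text
[0.51938483 0.19578772 0.03630505] [[-0.05174398  0.00624286  0.03630505]] [-23.13300933  -8.16441202   9.91855055]
scene (array([-0.0046,  0.0061]), array([0.1153, 0.1114]), 87.99)
side (array([-0.009 ,  0.0053]), array([0.121, 0.115]), 89.31)
```

View pics/w2.png

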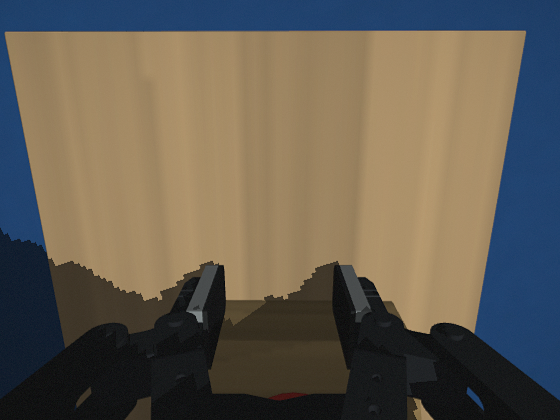

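The wrist picture shows both fingers behind the blank's rear face, at rows 300 to 340. A 23 N push is more than I expected, so I'll check the blank from the other cameras.

```bash
python3 - <<'E'
from h import *
a,_=cloud("scene"); b,_=cloud("side")
a=cv2.resize(a[190:350,270:410],None,fx=2.8,fy=2.8,interpolation=2); b=cv2.resize(b[120:230,210:340],None,fx=3,fy=3,interpolation=2)
c=np.zeros((450,790,3),np.uint8); c[:a.shape[0],:a.shape[1]]=a; c[:b.shape[0],400:400+b.shape[1]]=b
cv2.imwrite("pics/c2.png",c[...,::-1])
s=arm.state(); print(s["ft_force"],s["tau"],s["t"])
E
```

```text
[-22.80488808  -7.06024756   9.65869306] [ 4.58595471e-02 -6.05248260e+01 -3.73125994e+01 -1.26636531e-01
 -5.41462004e+00 -6.58856817e-01] 5.4
```

View pics/c2.png

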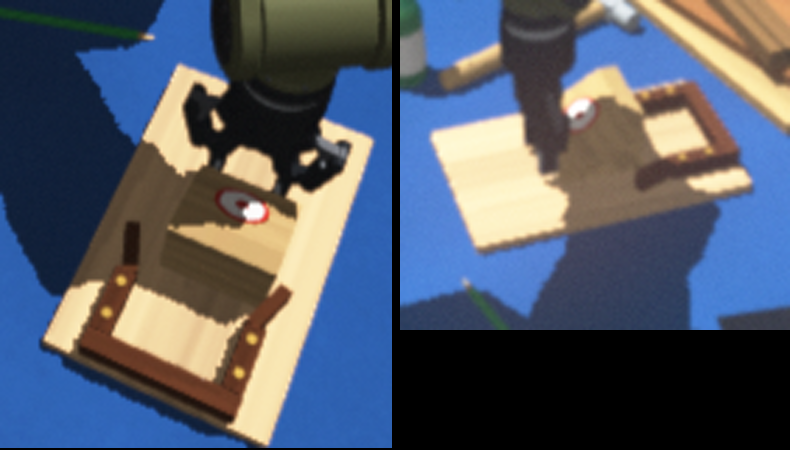

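In the scene crop the blank is square now. It sits toward the board's +y side, and its corner is touching the lead-in at (275,300). I'll drag it toward -y while advancing.

Emit:
{"op": "send_rows", "data": {"targets": [[0.0,-0.002,0,0],[0.0,-0.004,0,0],[0.0,-0.006,0,0],[-0.002,-0.008,0,0],[-0.004,-0.01,0,0],[-0.006,-0.01,0,0],[-0.01,-0.01,0,0]]}}

```text
t: 6.1
tcp_pos: [0.5294, 0.1847, 0.0374]
ee_rot: [[-0.969, 0.246, -0.0], [0.246, 0.969, 0.0], [0.0, 0.0, -1.0]]
ft_force: [-2.3, -0.0, 0.1]
gripper_width: 0.528
finger_force: 1.3
```

```bash
cat > fit.py <<'E'
from h import *
# blank: wood-coloured points above z .045 in board frame, slope/crest edges
for n in ["scene","side"]:
    p,W=cloud(n); R=arm.trace(n,"blank"); B=board(W)
    for r in R:
        b=B[r["mask"]]; b=b[np.isfinite(b[:,0])]
        if len(b)<20 or np.abs(np.median(b[:,0]))>.14 or np.abs(np.median(b[:,1]))>.1: continue
        c=b[(b[:,2]>.079)&(b[:,2]<.086)&(b[:,0]>np.median(b[:,0])-.06)]
        s=b[(b[:,2]>.05)&(b[:,2]<.076)]
        A=np.c_[s[:,0],s[:,1],np.ones(len(s))]; k=np.linalg.lstsq(A,s[:,2],rcond=None)[0]
        print(n,round(r["p"],2),"crest",len(c),rect(c) if len(c)>5 else None,"slope plane",k.round(3),"yaw",np.degrees(np.arctan2(k[1],k[0])).round(2),"x@slope",((.062-k[1]*0-k[2])/k[0]+.010).round(4))
s=arm.state(); print(s["t"],board(s["tcp_pos"][None]),s["tcp_pos"][2],s["ft_force"])
E
python3 fit.py
```

```text
scene 0.9 crest 429 (array([0.0491, 0.0056]), array([0.0276, 0.0895]), 0.13) slope plane [0.082 0.    0.062] yaw 0.3 x@slope 0.0151
side 0.82 crest 135 (array([0.0477, 0.0016]), array([0.0928, 0.0292]), 89.54) slope plane [0.217 0.093 0.061] yaw 23.18 x@slope 0.0135
6.3 [[-0.03916687 -0.00214582  0.03730704]] 0.03730704231933534 [-0.76470765  0.68972913  0.32291993]
```

The blank is free, square, and near y = 0. I'll push it on toward the fence.

Emit:
{"op": "send_rows", "data": {"targets": [[-0.007,-0.001,0,0],[-0.014,-0.002,0,0],[-0.021,-0.002,0,0],[-0.028,-0.002,0,0],[-0.035,-0.002,0,0],[-0.042,-0.002,0,0],[-0.048,-0.002,0,0],[-0.054,-0.002,0,0],[-0.059,-0.002,0,0],[-0.059,-0.002,0,0]]}}

```text
t: 7.3
tcp_pos: [0.5866, 0.1678, 0.0372]
ee_rot: [[-0.969, 0.247, 0.0], [0.247, 0.969, -0.0], [-0.0, 0.0, -1.0]]
ft_force: [-0.1, 0.4, -0.1]
gripper_width: 0.525
finger_force: 0.0
```

```bash
python3 fit.py
```

```text
scene 0.97 crest 484 (array([0.1077, 0.0024]), array([0.0897, 0.0291]), 89.93) slope plane [ 0.105 -0.007  0.055] yaw -3.77 x@slope 0.0764
side 0.69 crest 125 (array([ 0.1064, -0.0012]), array([0.0951, 0.0295]), 88.36) slope plane [0.206 0.115 0.05 ] yaw 29.14 x@slope 0.0673
7.5 [[ 0.01967256 -0.00403523  0.03739387]] 0.0373938742557659 [-0.08536163 -0.89365926  0.83905207]
```

Emit:
{"op": "send_rows", "data": {"targets": [[-0.003,0.002,0,0],[-0.006,0.003,0,0],[-0.009,0.003,0,0],[-0.011,0.003,0,0],[-0.011,0.003,0,0],[-0.011,0.003,0,0]]}}

```text
t: 8.1
tcp_pos: [0.5959, 0.1687, 0.037]
ee_rot: [[-0.969, 0.246, -0.004], [0.246, 0.969, -0.0], [0.004, -0.001, -1.0]]
ft_force: [-14.8, 0.8, 7.4]
gripper_width: 0.529
finger_force: 7.2
```

Emit:
{"op": "send_rows", "data": {"targets": [[-0.001,0,0,0],[-0.002,0,0,0],[-0.003,0,0,0],[-0.003,0,0,0]]}}

```text
t: 8.5
tcp_pos: [0.596, 0.1687, 0.037]
ee_rot: [[-0.969, 0.245, -0.011], [0.245, 0.969, -0.0], [0.011, -0.003, -1.0]]
ft_force: [-40.3, 3.5, 23.0]
gripper_width: 0.528
finger_force: 20.4
```

```bash
python3 fit.py
```

```text
scene 0.96 crest 503 (array([0.1172, 0.0027]), array([0.0898, 0.0284]), 89.81) slope plane [ 0.112 -0.004  0.054] yaw -2.07 x@slope 0.0848
side 0.57 crest 116 (array([ 0.1138, -0.0006]), array([0.0937, 0.0278]), 88.75) slope plane [0.19  0.116 0.05 ] yaw 31.41 x@slope 0.0752
8.7 [[ 0.02920375 -0.00114026  0.03693353]] 0.03693352858844998 [-41.01751483   4.21441925  22.68865404]
```

A firm stop with both fingers in contact. The blank's x is about 0.085, so it should be home. I'll back off and check from above.

Emit:
{"op": "send_rows", "data": {"targets": [[0.01,0,0,0],[0.03,0,0,0],[0.06,0,-0.03,0],[0.09,0,-0.08,0],[0.1,0,-0.13,0],[0.1,0,-0.18,0],[0.1,0,-0.23,0],[0.1,0,-0.25,0],[0.1,0,-0.25,0],[0.1,0,-0.25,0]]}}

```text
t: 9.7
tcp_pos: [0.5033, 0.1923, 0.2873]
ee_rot: [[-0.969, 0.246, 0.001], [0.246, 0.969, 0.0], [-0.001, 0.0, -1.0]]
ft_force: [0.8, 0.1, -0.1]
gripper_width: 0.525
finger_force: 0.0
```

```bash
python3 - <<'E'
from h import *
p,W=cloud("wrist"); cv2.imwrite("pics/w3.png",p[...,::-1]); B=board(W); z=B[...,2]
q=(abs(B[...,0])<.16)&(abs(B[...,1])<.1)
c=B[q&(z>.0785)&(z<.086)&(B[...,0]>0)&(B[...,0]<.15)&(abs(B[...,1])<.06)]; print("crest",rect(c),np.percentile(c,[1,99],0).round(4))
print(rect(B[q&(z>.045)&(z<.086)]))
f=B[q&(z>.03)&(z<.038)&(B[...,0]>.11)]; print("fence",np.percentile(f,[1,99],0).round(4),len(f))
m=arm.trace("wrist","board")[0]["mask"]; P=B[m&(z>.006)&(z<.018)]; print("board",rect(P))
for y0 in(-.035,0,.035):
    l=B[q&(abs(B[...,1]-y0)<.002)]; o=l[(l[:,0]>.08)]; 
    print(y0,"last high x",l[(l[:,2]>.07)][:,0].max().round(4),"fence first",np.sort(l[(l[:,2]<.038)&(l[:,2]>.03)&(l[:,0]>.1)][:,0])[:3].round(4))
m=arm.trace("wrist","spot"); 
rd=(p[...,0]>150)&(p[...,1]<90)&(p[...,2]<90)&q&(z>.04); s=W[rd]; print("spot ring",rect(s),s.mean(0),B[rd].mean(0))
print(arm.state()["t"],arm.state()["ft_force"])
E
```

```text
crest (array([0.1159, 0.002 ]), array([0.0897, 0.0295]), 88.7) [[ 0.1032 -0.0424  0.0786]
 [ 0.1295  0.046   0.0833]]
(array([0.0862, 0.0019]), array([0.0901, 0.0884]), 89.93)
fence [[ 0.1105 -0.0638  0.0315]
 [ 0.1478  0.0649  0.0353]] 654
board (array([0.0002, 0.0003]), array([0.1906, 0.3   ]), 89.95)
-0.035 last high x 0.1291 fence first []
0 last high x 0.1291 fence first []
0.035 last high x 0.13 fence first []
spot ring (array([0.6404, 0.1603]), array([0.0457, 0.0386]), 78.43) [0.64062945 0.16023875 0.06234129] [0.07452055 0.00163246 0.06234129]
9.85 [-0.00314551  0.13206763  0.08013081]
```

View pics/w3.png

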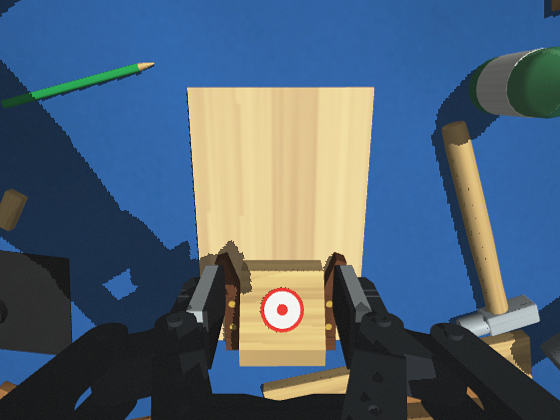

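The wrist picture shows the blank in the pocket, square, with its spot at (282,310). Measured in the board frame, the spot is at (74.5, 1.6, 62.3) mm and the blank's rear edge at 130 mm, so it's home. Now the meter.

Emit:
{"op": "send_rows", "data": {"targets": [[-0.022,-0.044,0,0.05],[-0.044,-0.088,0,0.1],[-0.066,-0.132,0,0.15],[-0.088,-0.177,0,0.2],[-0.11,-0.221,0,0.25],[-0.132,-0.265,0,0.25],[-0.154,-0.31,0,0.25],[-0.177,-0.356,0,0.25],[-0.177,-0.356,0,0.25],[-0.177,-0.356,0,0.25],[-0.177,-0.356,0,0.25]], "hand": 0.065}}

```text
t: 10.95
tcp_pos: [0.5871, -0.1955, 0.2866]
ee_rot: [[-0.878, 0.478, -0.001], [0.478, 0.878, 0.001], [0.001, 0.0, -1.0]]
ft_force: [-0.3, 1.1, 0.6]
gripper_width: 0.759
finger_force: 0.0
```

```bash
python3 - <<'E'
from h import *
p,W=cloud("wrist"); cv2.imwrite("pics/w4.png",p[...,::-1]); z=W[...,2]
s=arm.state(); print(s["t"],s["tcp_pos"],yaw())
q=(abs(W[...,0]-.587)<.08)&(abs(W[...,1]+.196)<.08); 
for lo,hi in((.112,.128),(.116,.128)):
    t=W[q&(z>lo)&(z<hi)]; print("top",len(t),rect(t),t[:,2].max(), np.percentile(t,[1,99],0).round(4))
for r in arm.trace("wrist","mat")[:1]:
    P=W[r["mask"]&(abs(z-.003)<.006)]; print("mat",r["p"],rect(P))
E
```

```text
11.0 [ 0.58715774 -0.19516718  0.28698379] 61.49238350477122
top 1736 (array([ 0.5876, -0.1965]), array([0.028 , 0.0423]), 58.11) 0.12249592347195948 [[ 0.5655 -0.2152  0.1147]
 [ 0.608  -0.1771  0.1217]]
top 1683 (array([ 0.5874, -0.1965]), array([0.0279, 0.0418]), 58.59) 0.12249592347195948 [[ 0.5659 -0.215   0.1164]
 [ 0.608  -0.1775  0.1217]]
mat 0.67 (array([ 0.5871, -0.1681]), array([0.1413, 0.1414]), 67.64)
```

View pics/w4.png

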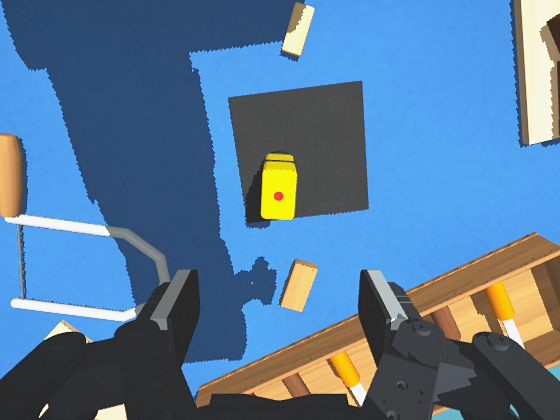

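The meter is at (278,185), standing on the mat at (300,150). Measured: centre (0.5875, -0.1965), y axis at 58.3°. I'll lower and grip.

Emit:
{"op": "send_rows", "data": {"targets": [[-0.001,-0.001,0.04,0.054],[-0.001,-0.001,0.08,0.054],[-0.001,-0.001,0.12,0.054],[-0.001,-0.001,0.15,0.054],[-0.001,-0.001,0.175,0.054],[-0.001,-0.001,0.192,0.054],[-0.001,-0.001,0.192,0.054],[-0.001,-0.001,0.192,0.054]]}}

```text
t: 11.85
tcp_pos: [0.5879, -0.1971, 0.0961]
ee_rot: [[-0.852, 0.524, 0.001], [0.524, 0.852, -0.0], [-0.001, 0.0, -1.0]]
ft_force: [0.7, -0.7, -0.2]
gripper_width: 0.761
finger_force: 0.0
```

Emit:
{"op": "send_rows", "data": {"targets": [[0,0,0,0],[0,0,0,0],[0,0,0,0],[0,0,0,0],[0,0,0,0],[0,0,0,0],[0,0,0,0],[0,0,0,0]], "hand": 0.0, "newtons": 20}}

```text
t: 12.65
tcp_pos: [0.5878, -0.1977, 0.0955]
ee_rot: [[-0.851, 0.525, 0.001], [0.525, 0.851, -0.0], [-0.001, 0.0, -1.0]]
ft_force: [2.3, 1.4, 4.3]
gripper_width: 0.328
finger_force: 29.0
```

Gripped. The tool can't tilt, so I'll tilt the meter in the grip: its foot edge pivots on the mat while the grip point follows an arc. First half:

Emit:
{"op": "send_rows", "data": {"targets": [[0,0,0.0015,0],[0.004,0,0.0017,0],[0.008,0,0.0011,0],[0.012,0,0.0008,0],[0.016,0,0.0005,0],[0.02,0,0.0004,0],[0.0245,0,0.0004,0],[0.0245,0,0.0004,0]]}}

```text
t: 13.45
tcp_pos: [0.5671, -0.1849, 0.0956]
ee_rot: [[-0.851, 0.525, 0.002], [0.525, 0.851, -0.001], [-0.002, 0.0, -1.0]]
ft_force: [3.0, 1.5, 7.1]
gripper_width: 0.323
finger_force: 29.3
```

```bash
cat > tilt.py <<'E'
from h import *
def tilt(n):
    s=arm.state(); R=s["ee_rot"]; p,W=cloud(n); L=(W-s["tcp_pos"])@R  # tool coords
    pr=p.astype(int); yl=(pr[...,0]>110)&(pr[...,1]>90)&(pr[...,2]<pr[...,1]*.45)&(np.abs(L[...,0])<.07)&(np.abs(L[...,1])<.03)&(L[...,2]>-.05)&(L[...,2]<.08)
    P=L[yl]; m=arm.trace(n,"meter")
    print(n,"yellow",len(P)); 
    if len(P)<30: return
    H=np.c_[P[:,0],-P[:,2]].astype(np.float32); r=cv2.minAreaRect(H); print("xz rect",np.round(r[0],4),np.round(r[1],4),round(r[2],1))
    # side faces: local normals
    Q=L.copy(); dx=Q[:,2:]-Q[:,:-2]; dy=Q[2:]-Q[:-2]; N=np.cross(dx[1:-1],dy[:,1:-1]); N/=np.linalg.norm(N,axis=-1,keepdims=True)+1e-12
    N=N[yl[1:-1,1:-1]]; N=N[np.isfinite(N[:,0])]; N=N[abs(N[:,1])<.4]; a=np.degrees(np.arctan2(N[:,0],-N[:,2])); h,e=np.histogram(a%90,18,(0,90)); print("normal angle mod 90",h.tolist())
if __name__=="__main__":
    import sys
    for n in sys.argv[1:]: tilt(n)
    s=arm.state(); print(s["t"],s["tcp_pos"],s["ft_force"])
E
python3 tilt.py scene side
```

```text
scene yellow 0
side yellow 35
xz rect [0.0165 0.0203] [0.006  0.0127] 72.5
normal angle mod 90 [4, 4, 1, 1, 1, 2, 0, 1, 1, 0, 2, 1, 2, 1, 0, 2, 1, 5]
13.65 [ 0.56721461 -0.18492078  0.09548925] [2.94663298 0.86859322 7.5742388 ]
```

```bash
cat > tilt2.py <<'E'
from h import *
import sys
for n in sys.argv[1:]:
    s=arm.state(); R=s["ee_rot"]; p,W=cloud(n); L=(W-s["tcp_pos"])@R
    r=arm.trace(n,"meter")
    if not r: print(n,"none"); continue
    m=r[0]["mask"]; print(n,round(r[0]["p"],2),r[0]["extent"],m.sum(),p[m].mean(0).round())
    m&=(np.abs(L[...,0])<.08)&(np.abs(L[...,1])<.04); hsv=cv2.cvtColor(p,cv2.COLOR_RGB2HSV)
    for z in np.arange(-.03,.1,.01):
        q=L[m&(np.abs(L[...,2]-z)<.005)]; c=hsv[m&(np.abs(L[...,2]-z)<.005)]
        if len(q)>2: print(round(z,2),len(q),"x",q[:,0].min().round(4),q[:,0].max().round(4),"y",q[:,1].min().round(3),q[:,1].max().round(3),np.median(c,0))
print(arm.state()["t"])
E
python3 tilt2.py scene side
```

```text
scene 0.81 [184.8, 220.0, 207.7, 256.6] 457 [63. 55. 21.]
-0.03 21 x -0.017 -0.0121 y -0.011 0.015 [ 24. 196.  86.]
-0.02 26 x -0.0195 -0.0122 y -0.01 0.014 [ 24.  197.   83.5]
-0.01 36 x -0.0222 -0.0128 y -0.012 0.015 [ 24. 197.  83.]
0.0 28 x -0.0245 -0.0121 y -0.012 0.015 [ 24. 194.  79.]
0.01 36 x -0.0273 -0.0124 y -0.015 0.016 [ 24.  165.   42.5]
0.02 33 x -0.0287 -0.0104 y -0.007 0.016 [ 24. 192.  75.]
0.03 42 x -0.0315 -0.0 y -0.008 0.015 [ 24.  196.   79.5]
0.04 53 x -0.0339 0.0083 y -0.009 0.017 [ 24. 196.  79.]
0.05 47 x -0.0353 0.0075 y -0.004 0.015 [ 24. 193.  79.]
0.06 14 x -0.0345 0.0059 y -0.003 0.015 [ 24. 163.  74.]
0.07 41 x -0.0384 -0.0103 y -0.011 0.017 [45. 19. 20.]
0.08 73 x -0.0405 -0.0016 y -0.009 0.02 [90. 15. 21.]
0.09 6 x -0.0253 0.0053 y -0.004 0.02 [27.  11.5 18.5]
side 0.76 [339.7, 213.2, 361.1, 255.0] 417 [88. 87. 63.]
-0.03 4 x 0.012 0.0128 y -0.026 -0.019 [25.  44.  63.5]
-0.02 52 x 0.0101 0.0247 y -0.018 0.01 [ 27.  169.5 241. ]
-0.01 14 x 0.0106 0.023 y -0.019 -0.005 [ 24.  117.5 107. ]
0.0 14 x 0.0108 0.0198 y -0.018 -0.012 [ 24.  116.5 105.5]
0.01 21 x -0.0256 0.0191 y -0.029 -0.013 [24. 67. 75.]
0.02 27 x -0.0273 0.0167 y -0.023 -0.006 [25. 62. 73.]
0.03 34 x -0.0283 0.0117 y -0.02 -0.014 [80.  91.5 68. ]
0.04 39 x -0.0301 0.0105 y -0.019 -0.001 [30. 81. 70.]
0.05 42 x -0.0342 0.0092 y -0.018 -0.01 [ 24.  119.5 100. ]
0.06 21 x -0.0266 0.0055 y -0.017 -0.012 [24. 87. 97.]
0.07 30 x -0.0389 -0.0074 y -0.024 -0.002 [108.  33.  83.]
0.08 62 x -0.0399 -0.0015 y -0.025 -0.002 [111.  73.  50.]
0.09 32 x -0.0484 -0.0004 y -0.024 0.037 [111.  73.  51.]
13.85
```

The scene points give a tilt of about 13° after this half, so the pivot works. Continuing to about 31°.

Emit:
{"op": "send_rows", "data": {"targets": [[0.004,0,0.0003,0],[0.008,0,0.0008,0],[0.012,0,0.0015,0],[0.016,0,0.0023,0],[0.02,0,0.0033,0],[0.024,0,0.0045,0],[0.027,0,0.0055,0],[0.029,0,0.006,0],[0.029,0,0.006,0]]}}

```text
t: 14.75
tcp_pos: [0.5423, -0.1696, 0.0893]
ee_rot: [[-0.851, 0.525, 0.001], [0.525, 0.851, -0.0], [-0.001, 0.0, -1.0]]
ft_force: [1.6, 1.9, 5.9]
gripper_width: 0.323
finger_force: 29.2
```

```bash
cat > tilt3.py <<'E'
from h import *
import sys
for n in sys.argv[1:]:
    s=arm.state(); R=s["ee_rot"]; p,W=cloud(n); L=(W-s["tcp_pos"])@R
    r=arm.trace(n,"meter")
    if not r: print(n,"none"); continue
    m=r[0]["mask"].copy(); m&=(np.abs(L[...,0])<.1)&(np.abs(L[...,1])<.03); E=[]
    hsv=cv2.cvtColor(p,cv2.COLOR_RGB2HSV); m&=(hsv[...,1]>100)&(np.abs(hsv[...,0].astype(int)-25)<6)
    for z in np.arange(-.026,.07,.004):
        q=L[m&(np.abs(L[...,2]-z)<.002)]
        if len(q)>5: E.append((q[:,2].mean(),np.percentile(q[:,0],4),np.percentile(q[:,0],96)))
    E=np.array(E); k=[np.polyfit(E[:,0],E[:,i],1) for i in(1,2)]
    print(n,len(E),"tilt -x side",np.degrees(np.arctan(-k[0][0])).round(1),"+x side",np.degrees(np.arctan(-k[1][0])).round(1),E.round(4)[::3].tolist())
s=arm.state(); print(s["t"],s["tcp_pos"],s["ft_force"],s["gripper_width"])
E
python3 tilt3.py scene side
```

```text
scene 20 tilt -x side 22.5 +x side -1.6 [[-0.0257, -0.0152, -0.0116], [-0.0137, -0.0218, -0.0133], [-0.0018, -0.029, -0.0121], [0.0101, -0.0349, -0.023], [0.0224, -0.0431, -0.0184], [0.0341, -0.0491, -0.0067], [0.0456, -0.0398, -0.0113]]
side 11 tilt -x side 41.2 +x side 35.3 [[-0.022, 0.0124, 0.0156], [-0.0099, 0.0142, 0.0216], [0.0345, -0.0485, -0.036], [0.0462, -0.0285, -0.0132]]
14.95 [ 0.54235748 -0.16964397  0.08927485] [1.58055332 1.65292017 5.89743941] 0.3216759551549583
```

The scene's edge points give a tilt of about 29.5°. I'll lift and carry the meter over the spot with the tool turned square to the board.

Emit:
{"op": "send_rows", "data": {"targets": [[0,0,-0.01,0],[0,0,-0.04,0],[0,0,-0.08,0],[0,0,-0.12,0],[0.02,0.035,-0.14,-0.04],[0.04,0.07,-0.14,-0.08],[0.06,0.11,-0.14,-0.12],[0.08,0.15,-0.14,-0.16],[0.1,0.19,-0.14,-0.2],[0.12,0.24,-0.14,-0.24],[0.135,0.275,-0.14,-0.28],[0.153,0.312,-0.14,-0.303],[0.153,0.312,-0.14,-0.303],[0.153,0.312,-0.14,-0.303],[0.153,0.312,-0.14,-0.303]]}}

```text
t: 16.45
tcp_pos: [0.5754, 0.1754, 0.2287]
ee_rot: [[-0.969, 0.248, -0.001], [0.248, 0.969, -0.001], [0.001, -0.001, -1.0]]
ft_force: [-0.1, 0.1, -2.2]
gripper_width: 0.323
finger_force: 28.3
```

```bash
cat > foot.py <<'E'
from h import *
import sys
from scipy.optimize import least_squares
# fit meter (box body + foot disc) to depth points, in the tool x/z plane: params: tilt, axis offset, grip height
for n in sys.argv[1:]:
    s=arm.state(); R=s["ee_rot"]; p,W=cloud(n); L=(W-s["tcp_pos"])@R
    # points below the fingertips, within the meter's y breadth
    m=(np.abs(L[...,1])<.022)&(L[...,2]>.024)&(L[...,2]<.115)&(np.abs(L[...,0]+.03)<.06)
    P=L[m&(W[...,2]>.09)]; print(n,len(P))
    def sdf(v,P=P):
        t,off,h,yo=v; u=P[:,0]*np.cos(t)+P[:,2]*np.sin(t)-off; a=h-(-P[:,0]*np.sin(t)+P[:,2]*np.cos(t)); y=P[:,1]-yo
        def box(cu,cy,z0,z1):
            d=np.c_[abs(u)-cu,abs(y)-cy,np.maximum(z0-a,a-z1)]; return np.linalg.norm(np.maximum(d,0),axis=1)+np.minimum(d.max(1),0)
        def cyl(r,z0,z1):
            d=np.c_[np.hypot(u,y)-r,np.maximum(z0-a,a-z1)]; return np.linalg.norm(np.maximum(d,0),axis=1)+np.minimum(d.max(1),0)
        return np.minimum(np.minimum(box(.021,.014,.03,.118),cyl(.02,0,.012)),cyl(.012,.012,.03))
    r=least_squares(sdf,[np.radians(30),0,.0925,0],loss="soft_l1",f_scale=.0015); t,off,h,yo=r.x
    f=np.array([off*np.cos(t)-h*np.sin(t),yo,off*np.sin(t)+h*np.cos(t)])
    print("tilt",np.degrees(t).round(2),"off,h,y",np.round(r.x[1:],4),"med res",np.median(abs(sdf(r.x))).round(5),"foot in tool",f.round(4),"world",(R@f+s["tcp_pos"]).round(4))
s=arm.state(); print(s["t"],s["tcp_pos"],yaw(),s["ft_force"])
E
python3 foot.py scene side
```

```text
scene 376
tilt 30.48 off,h,y [-0.003   0.0932  0.0003] med res 0.00059 foot in tool [-0.0499  0.0003  0.0788] world [0.6237 0.1632 0.1498]
side 228
tilt 29.73 off,h,y [-0.0036  0.0934 -0.0017] med res 0.00096 foot in tool [-0.0495 -0.0017  0.0793] world [0.623  0.1612 0.1496]
16.55 [0.57561525 0.17514319 0.22897002] 75.60288926773912 [-0.18095489 -0.49019657 -2.42499514]
```

Both cameras fit the meter well: tilt 30.1° and foot at (0.6234, 0.1622, 0.1497). I'll approach along the slope's normal, first to 15 mm off.

Emit:
{"op": "send_rows", "data": {"targets": [[-0.002,0.001,0.02,0],[-0.005,0.002,0.04,0],[-0.008,0.002,0.06,0],[-0.01,0.002,0.07,0],[-0.01,0.002,0.0745,0],[-0.01,0.002,0.0745,0],[-0.01,0.002,0.0745,0]]}}

```text
t: 17.25
tcp_pos: [0.5861, 0.1757, 0.1554]
ee_rot: [[-0.969, 0.247, 0.001], [0.247, 0.969, 0.0], [-0.001, 0.001, -1.0]]
ft_force: [-0.0, 0.1, -1.7]
gripper_width: 0.324
finger_force: 28.2
```

```bash
sed -i 's/(W\[...,2\]>.09)/(W[...,2]>float(__import__("os").environ.get("ZM",".09")))/' foot.py; cat > foot_spot.py <<'E'
from h import *
for n in ["scene","side"]:
    p,W=cloud(n); B=board(W); q=(abs(B[...,0]-.075)<.04)&(abs(B[...,1])<.05)&(B[...,2]>.035)&(B[...,2]<.085)
    rd=(p[...,0]>90)&(p[...,1]<.5*p[...,0])&(p[...,2]<.5*p[...,0])&q
    if rd.sum()>5: print(n,rd.sum(),B[rd].mean(0).round(4),B[rd].min(0).round(4),B[rd].max(0).round(4))
E
ZM=.088 python3 foot.py scene side; python3 foot_spot.py
```

```text
scene 270
tilt 30.87 off,h,y [-0.0025  0.0934  0.0003] med res 0.00063 foot in tool [-0.0501  0.0003  0.0789] world [0.6348 0.1636 0.0766]
side 149
tilt 28.51 off,h,y [-0.0035  0.091  -0.0021] med res 0.00103 foot in tool [-0.0465 -0.0021  0.0783] world [0.6307 0.1622 0.0772]
17.35 [0.5860911  0.17577202 0.15537853] 75.68457428511178 [-0.06968854  0.1716157  -1.77001481]
scene 21 [0.084  0.0117 0.0682] [ 0.0642 -0.0086  0.0563] [0.0928 0.0245 0.0745]
```

Emit:
{"op": "send_rows", "data": {"targets": [[-0.001,-0.001,0.002,0],[-0.0025,-0.001,0.0043,0],[-0.004,-0.001,0.007,0],[-0.005,-0.001,0.0087,0],[-0.006,-0.001,0.0104,0],[-0.0065,-0.001,0.0113,0],[-0.0065,-0.001,0.0113,0]]}}

```text
t: 18.15
tcp_pos: [0.5919, 0.1731, 0.1429]
ee_rot: [[-0.969, 0.247, -0.0], [0.247, 0.969, -0.0], [0.0, -0.0, -1.0]]
ft_force: [0.4, 0.2, -0.9]
gripper_width: 0.323
finger_force: 28.2
```

Emit:
{"op": "send_rows", "data": {"targets": [[-0.0005,0,0.0009,0],[-0.001,0,0.0017,0],[-0.001,0,0.0017,0],[-0.001,0,0.0017,0]]}}

```text
t: 18.55
tcp_pos: [0.5928, 0.1729, 0.1414]
ee_rot: [[-0.969, 0.247, 0.0], [0.247, 0.969, 0.0], [-0.0, 0.0, -1.0]]
ft_force: [-0.7, -0.1, -2.4]
gripper_width: 0.323
finger_force: 28.2
```

Emit:
{"op": "send_rows", "data": {"targets": [[-0.0005,0,0.0009,0],[-0.0005,0,0.0009,0]]}}

```text
t: 18.75
tcp_pos: [0.5934, 0.1728, 0.1406]
ee_rot: [[-0.969, 0.247, 0.0], [0.247, 0.969, 0.0], [-0.0, 0.0, -1.0]]
ft_force: [-0.6, 0.3, -0.7]
gripper_width: 0.326
finger_force: 28.5
```

Emit:
{"op": "send_rows", "data": {"targets": [[-0.0005,0,0.0009,0],[-0.0005,0,0.0009,0]]}}

```text
t: 18.95
tcp_pos: [0.5939, 0.1727, 0.1399]
ee_rot: [[-0.969, 0.247, 0.0], [0.247, 0.969, 0.0], [-0.0, 0.0, -1.0]]
ft_force: [-2.5, -0.1, 4.0]
gripper_width: 0.326
finger_force: 28.9
```

Emit:
{"op": "send_rows", "data": {"targets": [[-0.0005,0,0.0009,0],[-0.0005,0,0.0009,0]]}}

```text
t: 19.15
tcp_pos: [0.5943, 0.1726, 0.139]
ee_rot: [[-0.969, 0.247, 0.0], [0.247, 0.969, 0.0], [-0.0, 0.0, -1.0]]
ft_force: [-3.3, -0.1, 6.4]
gripper_width: 0.324
finger_force: 29.3
```

Contact force is about 9 N. I'll hold and check alignment.

Emit:
{"op": "send_rows", "data": {"targets": [[0,0,0,0],[0,0,0,0],[0,0,0,0],[0,0,0,0],[0,0,0,0],[0,0,0,0],[0,0,0,0],[0,0,0,0],[0,0,0,0],[0,0,0,0],[0,0,0,0],[0,0,0,0]]}}

```text
t: 20.35
tcp_pos: [0.5943, 0.1726, 0.1391]
ee_rot: [[-0.969, 0.247, 0.0], [0.247, 0.969, 0.0], [-0.0, 0.0, -1.0]]
ft_force: [-3.5, 0.6, 6.0]
gripper_width: 0.324
finger_force: 29.3
```

```bash
cat > press.py <<'E'
from h import *
from scipy.optimize import least_squares
for n in ["scene","side"]:
    s=arm.state(); R=s["ee_rot"]; p,W=cloud(n); L=(W-s["tcp_pos"])@R; B=board(W)
    m=(np.abs(L[...,1])<.022)&(L[...,2]>.024)&(np.abs(L[...,0]+.03)<.06)
    d=(B[...,2]-.0622)*np.cos(np.pi/6)-(B[...,0]-.075)*np.sin(np.pi/6) # height over the slope plane
    P=L[m&(d>.004)&(B[...,0]<.105)]
    def sdf(v,P=P):
        t,off,h,yo=v; u=P[:,0]*np.cos(t)+P[:,2]*np.sin(t)-off; a=h-(-P[:,0]*np.sin(t)+P[:,2]*np.cos(t)); y=P[:,1]-yo
        bx=lambda D:np.linalg.norm(np.maximum(D,0),axis=1)+np.minimum(D.max(1),0)
        b=bx(np.c_[abs(u)-.021,abs(y)-.014,np.maximum(.03-a,a-.118)]); c=lambda r,z0,z1:bx(np.c_[np.hypot(u,y)-r,np.maximum(z0-a,a-z1)])
        return np.minimum(np.minimum(b,c(.02,.0015,.0135)),c(.012,.0135,.03))
    r=least_squares(sdf,[np.radians(30),-.003,.0925,0],loss="soft_l1",f_scale=.0015); t,off,h,yo=r.x; h-=.002
    f=np.array([off*np.cos(t)-h*np.sin(t),yo,off*np.sin(t)+h*np.cos(t)]); w=R@f+s["tcp_pos"]
    print(n,len(P),"tilt",np.degrees(t).round(2),np.round(r.x[1:],4),np.median(abs(sdf(r.x))).round(4),"foot board",board(w[None]).round(4))
    c=B[(B[...,2]>.079)&(B[...,2]<.084)&(B[...,0]>.098)&(B[...,0]<.14)&(abs(B[...,1])<.055)]; print("crest",len(c),rect(c) if len(c)>9 else"")
s=arm.state(); print(s["t"],s["tcp_pos"],s["ft_force"])
E
python3 press.py
```

```text
scene 274 tilt 30.91 [-0.0025  0.0928 -0.    ] 0.0007 foot board [[0.0754 0.0022 0.0625]]
crest 467 (array([0.1176, 0.0027]), array([0.0899, 0.0274]), 89.96)
side 180 tilt 29.46 [-0.0035  0.0931 -0.0018] 0.0011 foot board [[0.0745 0.0004 0.0616]]
crest 124 (array([0.1149, 0.0005]), array([0.0298, 0.0933]), 0.29)
20.45 [0.59432058 0.17261625 0.13910875] [-3.96283283  0.54416853  5.86063072]
```

The foot is centred to within 2 mm, tilt is about 30°, the blank is still home, and the hold has lasted over 1.3 s at about 8.5 N. I'll hold a little more, then back off along the normal and carry the meter to the mat.

Emit:
{"op": "send_rows", "data": {"targets": [[0,0,0,0],[0,0,0,0],[0,0,0,0],[0,0,0,0],[0.001,0,-0.0017,0],[0.003,0,-0.0052,0],[0.01,0,-0.017,0],[0.02,0,-0.035,0],[0.02,0,-0.07,0],[0.02,0,-0.09,0],[0.02,0,-0.09,0]]}}

```text
t: 21.55
tcp_pos: [0.5755, 0.1778, 0.2324]
ee_rot: [[-0.969, 0.247, 0.006], [0.247, 0.969, 0.001], [-0.005, 0.003, -1.0]]
ft_force: [0.6, -0.1, -1.5]
gripper_width: 0.322
finger_force: 28.4
```

Emit:
{"op": "send_rows", "data": {"targets": [[-0.007,-0.04,0,0],[-0.014,-0.08,0,0],[-0.021,-0.12,0,0],[-0.028,-0.16,0,0],[-0.035,-0.2,0,0],[-0.04,-0.24,0,0],[-0.044,-0.28,0,0],[-0.048,-0.31,0,0],[-0.048,-0.332,0,0],[-0.048,-0.332,0,0],[-0.048,-0.332,0,0],[-0.048,-0.332,0.04,0],[-0.048,-0.332,0.08,0],[-0.048,-0.332,0.11,0],[-0.048,-0.332,0.125,0],[-0.048,-0.332,0.125,0],[-0.048,-0.332,0.125,0]]}}

```text
t: 23.25
tcp_pos: [0.54, -0.1559, 0.1049]
ee_rot: [[-0.969, 0.247, 0.001], [0.247, 0.969, -0.0], [-0.001, -0.0, -1.0]]
ft_force: [-0.2, -0.1, -2.3]
gripper_width: 0.327
finger_force: 28.2
```

```bash
ZM=.012 python3 foot.py scene side
```

```text
scene 311
tilt 30.2 off,h,y [-0.0032  0.0934  0.0003] med res 0.00062 foot in tool [-0.0497  0.0003  0.0791] world [ 0.5884 -0.1679  0.0258]
side 202
tilt 31.54 off,h,y [-0.001   0.0932 -0.0018] med res 0.00085 foot in tool [-0.0496 -0.0018  0.0789] world [ 0.588  -0.1701  0.0266]
23.35 [ 0.54017087 -0.15616108  0.10542064] 75.70044992668775 [ 0.70066058 -0.13636477 -1.56887244]
```

I'll lower until the edge is on the mat with slight preload, then reverse the arc to stand the meter upright.

Emit:
{"op": "send_rows", "data": {"targets": [[0,0,0.005,0],[0,0,0.01,0],[0,0,0.013,0],[0,0,0.015,0],[0,0,0.0155,0],[0,0,0.0155,0]]}}

```text
t: 23.95
tcp_pos: [0.5399, -0.1563, 0.089]
ee_rot: [[-0.969, 0.247, 0.002], [0.247, 0.969, -0.001], [-0.002, -0.0, -1.0]]
ft_force: [-0.3, 0.4, 6.7]
gripper_width: 0.328
finger_force: 29.3
```

Emit:
{"op": "send_rows", "data": {"targets": [[-0.004,0,-0.0012,0],[-0.008,0,-0.0024,0],[-0.012,0,-0.0033,0],[-0.016,0,-0.0041,0],[-0.02,0,-0.0047,0],[-0.024,0,-0.0051,0],[-0.028,0,-0.0053,0],[-0.032,0,-0.0054,0],[-0.036,0,-0.0052,0],[-0.04,0,-0.0049,0],[-0.044,0,-0.0044,0],[-0.048,0,-0.0038,0],[-0.049,0,-0.0035,0],[-0.049,0,-0.0035,0]]}}

```text
t: 25.35
tcp_pos: [0.5869, -0.1682, 0.0915]
ee_rot: [[-0.969, 0.247, -0.0], [0.247, 0.969, 0.0], [0.0, 0.0, -1.0]]
ft_force: [0.2, -0.2, -2.0]
gripper_width: 0.33
finger_force: 28.3
```

```bash
sed -i 's/\[np.radians(30),0,.0925,0\]/[np.radians(float(__import__("os").environ.get("T0","30"))),0,.0925,0]/; s/np.abs(L\[...,0\]+.03)<.06/np.abs(L[...,0]+.015)<.06/' foot.py; T0=3 ZM=.007 python3 foot.py scene side
```

```text
scene 317
tilt 24.4 off,h,y [-0.008   0.1199  0.0002] med res 0.00115 foot in tool [-0.0568  0.0002  0.1059] world [ 0.6419 -0.1821 -0.0144]
side 195
tilt 21.77 off,h,y [-0.0097  0.1096 -0.0022] med res 0.00149 foot in tool [-0.0497 -0.0022  0.0982] world [ 0.6343 -0.1826 -0.0066]
25.45 [ 0.58673968 -0.16816506  0.09164087] 75.6871248817189 [ 0.37866832 -0.49515643 -2.11411068]
```

The force reads as free hanging, so the foot slipped rather than pivoting. I'll look.

```bash
sed 's/(np.abs(L\[...,1\])<.022)/(np.abs(L[...,1])<.018)/' foot.py > foot2.py; for t in 5 15 25; do T0=$t ZM=.009 python3 foot2.py scene side | grep tilt; done
python3 - <<'E'
from h import *
a,_=cloud("scene"); b,_=cloud("side")
f=lambda x:cv2.resize(x,(395,395),interpolation=2)
c=np.hstack([f(a[195:295,160:260]),f(b[180:270,310:400])]); cv2.imwrite("pics/c3.png",c[...,::-1])
E
```

```text
tilt 25.2 off,h,y [-0.0071  0.1207 -0.0002] med res 0.0013 foot in tool [-0.0578 -0.0002  0.1062] world [ 0.6427 -0.1827 -0.0146]
tilt 21.95 off,h,y [-0.0087  0.1127 -0.0015] med res 0.00117 foot in tool [-0.0502 -0.0015  0.1012] world [ 0.635  -0.182  -0.0096]
tilt 31.44 off,h,y [-0.0018  0.0934  0.0002] med res 0.00064 foot in tool [-0.0502  0.0002  0.0788] world [ 0.6355 -0.1804  0.0129]
tilt 29.88 off,h,y [-0.0028  0.0935 -0.0017] med res 0.00081 foot in tool [-0.049  -0.0017  0.0797] world [ 0.6338 -0.182   0.012 ]
tilt 30.82 off,h,y [-0.0027  0.0935  0.0001] med res 0.00053 foot in tool [-0.0502  0.0001  0.0789] world [ 0.6354 -0.1805  0.0128]
tilt 29.24 off,h,y [-0.004   0.0928 -0.0019] med res 0.00085 foot in tool [-0.0488 -0.0019  0.079 ] world [ 0.6336 -0.182   0.0127]
```

View pics/c3.png

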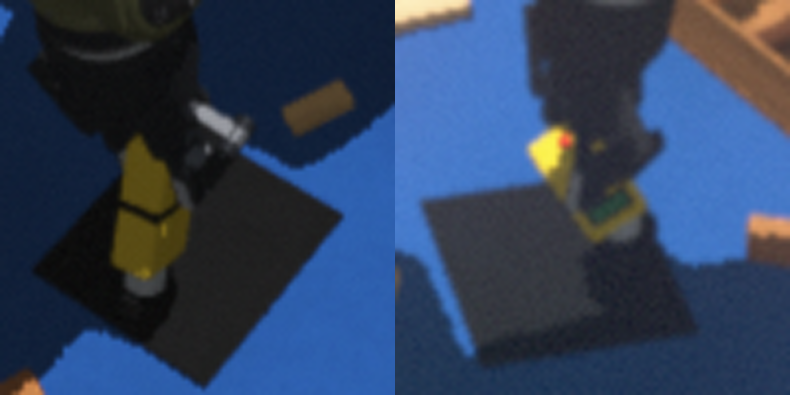

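The crop shows the meter still tilted about 30° at (150,230): the foot slid along the mat instead of pivoting. That's because the normal force now works against uprighting, so more preload is needed. I'll go back and retry with about 14 N, measuring halfway.

Emit:
{"op": "send_rows", "data": {"targets": [[0,0,-0.01,0],[0.03,0,-0.01,0],[0.06,0,-0.01,0],[0.06,0,-0.01,0],[0.06,0,-0.003,0],[0.06,0,0.0,0],[0.06,0,0.003,0],[0.06,0,0.004,0],[0.06,0,0.004,0]]}}

```text
t: 26.75
tcp_pos: [0.5299, -0.1537, 0.0884]
ee_rot: [[-0.969, 0.247, 0.002], [0.247, 0.969, -0.001], [-0.002, -0.0, -1.0]]
ft_force: [-1.9, 0.4, 7.4]
gripper_width: 0.329
finger_force: 29.7
```

Emit:
{"op": "send_rows", "data": {"targets": [[-0.002,0,0.0,0],[-0.004,0,-0.0005,0],[-0.006,0,-0.001,0],[-0.008,0,-0.0015,0],[-0.008,0,-0.0015,0]]}}

```text
t: 27.25
tcp_pos: [0.537, -0.1555, 0.0893]
ee_rot: [[-0.969, 0.247, 0.0], [0.247, 0.969, -0.0], [-0.0, -0.0, -1.0]]
ft_force: [-1.8, -0.1, 5.3]
gripper_width: 0.326
finger_force: 29.2
```

```bash
T0=28 ZM=.009 python3 foot2.py scene side
```

```text
scene 277
tilt 30.32 off,h,y [-0.0028  0.0919  0.0001] med res 0.00062 foot in tool [-0.0488  0.0001  0.0779] world [ 0.5843 -0.1675  0.0115]
side 161
tilt 28.25 off,h,y [-0.005   0.0914 -0.002 ] med res 0.00076 foot in tool [-0.0477 -0.002   0.0782] world [ 0.5827 -0.1692  0.0112]
27.35 [ 0.53685449 -0.15545602  0.08933757] 75.69040390867434 [-2.18802038  0.54383474  4.43829362]
```

The tilt hasn't changed. Horizontal force is only about 0.25 of the normal force, so friction alone can't right the meter. I'll use the blank's vertical rear face (z 12 to 42 mm, backed by the fence) as a stop: push the foot's leading corner gently against it so the meter swings upright in the grip. That force also keeps the blank home.

Emit:
{"op": "send_rows", "data": {"targets": [[0,0,-0.02,0],[0,0,-0.06,0],[0,0,-0.1,0],[0.012,0.04,-0.13,0],[0.025,0.08,-0.14,0],[0.04,0.12,-0.14,0],[0.055,0.16,-0.14,0],[0.07,0.2,-0.14,0],[0.085,0.24,-0.14,0],[0.1,0.28,-0.14,0],[0.112,0.31,-0.14,0],[0.112,0.332,-0.14,0],[0.112,0.332,-0.14,0],[0.112,0.332,-0.1,0],[0.112,0.332,-0.06,0],[0.112,0.332,-0.03,0],[0.112,0.332,-0.015,0],[0.112,0.332,-0.015,0],[0.112,0.332,-0.015,0]]}}

```text
t: 29.25
tcp_pos: [0.5102, 0.1937, 0.1046]
ee_rot: [[-0.969, 0.248, 0.0], [0.248, 0.969, 0.0], [-0.0, 0.0, -1.0]]
ft_force: [0.4, -0.4, -1.6]
gripper_width: 0.321
finger_force: 28.2
```

```bash
T0=28 ZM=.018 python3 foot2.py scene side; python3 -c "
from h import *
s=arm.state(); print(board(s['tcp_pos'][None]))"
```

```text
scene 263
tilt 31.22 off,h,y [-0.0023  0.0936  0.0003] med res 0.00069 foot in tool [-0.0504  0.0003  0.0789] world [0.5592 0.1815 0.0258]
side 164
tilt 29.84 off,h,y [-0.0035  0.0944 -0.0014] med res 0.00113 foot in tool [-0.05   -0.0014  0.0801] world [0.5587 0.1801 0.025 ]
29.35 [0.51051236 0.19396654 0.10532283] 75.67234857792262 [ 0.28339204 -0.50838909 -2.36145585]
[[-0.05989516  0.00229372  0.10532283]]
```

Emit:
{"op": "send_rows", "data": {"targets": [[-0.01,0,0,0],[-0.02,0,0,0],[-0.028,0,0,0],[-0.032,0,0,0],[-0.034,0,-0.001,0],[-0.036,0,-0.002,0],[-0.038,0,-0.003,0],[-0.04,0,-0.004,0],[-0.042,0,-0.005,0]]}}

```text
t: 30.25
tcp_pos: [0.5506, 0.1837, 0.1093]
ee_rot: [[-0.969, 0.247, -0.001], [0.247, 0.969, -0.0], [0.001, -0.0, -1.0]]
ft_force: [-5.2, 1.7, -0.4]
gripper_width: 0.327
finger_force: 28.5
```

```bash
T0=22 ZM=.018 python3 foot2.py scene side
```

```text
scene 339
tilt 44.8 off,h,y [ 0.0139  0.0911 -0.0001] med res 0.00188 foot in tool [-0.0543 -0.0001  0.0744] world [0.6032 0.1702 0.0349]
side 220
tilt 59.04 off,h,y [ 0.0335  0.0905 -0.0018] med res 0.00176 foot in tool [-0.0604 -0.0018  0.0753] world [0.609  0.167  0.0342]
30.35 [0.55079888 0.18367989 0.10950565] 75.68536765004797 [-3.80627331  1.08996387 -0.25723268]
```

Contact force is about 5 N and the geometry implies the meter is swinging up (the fit picked up blank points). Continuing.

Emit:
{"op": "send_rows", "data": {"targets": [[-0.003,0,-0.0012,0],[-0.006,0,-0.0024,0],[-0.009,0,-0.0036,0],[-0.012,0,-0.0048,0],[-0.015,0,-0.006,0],[-0.018,0,-0.0072,0],[-0.021,0,-0.0084,0],[-0.024,0,-0.0096,0],[-0.027,0,-0.0105,0],[-0.029,0,-0.011,0],[-0.029,0,-0.011,0]]}}

```text
t: 31.45
tcp_pos: [0.579, 0.1764, 0.1203]
ee_rot: [[-0.969, 0.247, 0.0], [0.247, 0.969, 0.0], [-0.0, 0.0, -1.0]]
ft_force: [-3.1, 0.9, 0.0]
gripper_width: 0.322
finger_force: 28.5
```

```bash
sed -i 's/P=L\[m&/P=L[m\&(board(W)[...,0]<.036)\&/' foot2.py; T0=5 ZM=.018 python3 foot2.py scene side
```

```text
scene 154
tilt 5.6 off,h,y [ 0.0002  0.0916 -0.0001] med res 0.00056 foot in tool [-0.0088 -0.0001  0.0911] world [0.5876 0.1742 0.0291]
side 180
tilt 7.09 off,h,y [ 0.0015  0.0924 -0.0014] med res 0.00088 foot in tool [-0.0099 -0.0014  0.0919] world [0.5883 0.1726 0.0283]
31.55 [0.57891654 0.17643446 0.12015408] 75.68430725382602 [-2.58483949  0.92388104 -0.65037832]
```

It works: the tilt is down to about 6°. A bit more.

Emit:
{"op": "send_rows", "data": {"targets": [[-0.003,0,-0.0005,0],[-0.006,0,-0.001,0],[-0.0085,0,-0.001,0],[-0.0085,0,-0.001,0]]}}

```text
t: 31.95
tcp_pos: [0.5874, 0.1742, 0.1212]
ee_rot: [[-0.969, 0.247, 0.0], [0.247, 0.969, 0.0], [-0.0, 0.0, -1.0]]
ft_force: [-2.5, 0.6, -0.6]
gripper_width: 0.322
finger_force: 28.5
```

```bash
T0=1 ZM=.018 python3 foot2.py scene side
```

```text
scene 67
tilt -1.1 off,h,y [-0.002   0.0916 -0.    ] med res 0.00067 foot in tool [-0.0002 -0.      0.0916] world [0.5877 0.1742 0.0296]
side 187
tilt 0.78 off,h,y [ 0.001   0.0931 -0.002 ] med res 0.00083 foot in tool [-0.0003 -0.002   0.0931] world [0.5872 0.1722 0.028 ]
32.05 [0.5872876  0.1742685  0.12114658] 75.68321855590149 [-1.94950178  0.66519556 -1.02417516]
```

The meter is upright. I'll back off, lift and carry it to the mat centre.

Emit:
{"op": "send_rows", "data": {"targets": [[0.01,0,0,0],[0.03,0,-0.005,0],[0.04,0,-0.04,0],[0.04,0,-0.08,0],[0.03,-0.03,-0.1,0],[0.015,-0.07,-0.1,0],[0,-0.11,-0.1,0],[-0.015,-0.15,-0.1,0],[-0.03,-0.19,-0.1,0],[-0.045,-0.23,-0.1,0],[-0.06,-0.27,-0.1,0],[-0.075,-0.305,-0.1,0],[-0.0845,-0.331,-0.1,0],[-0.0845,-0.331,-0.1,0],[-0.0845,-0.331,-0.06,0],[-0.0845,-0.331,-0.02,0],[-0.0845,-0.331,0.005,0],[-0.0845,-0.331,0.018,0],[-0.0845,-0.331,0.018,0]]}}

```text
t: 33.95
tcp_pos: [0.5865, -0.1665, 0.102]
ee_rot: [[-0.969, 0.247, -0.002], [0.247, 0.969, 0.001], [0.002, 0.0, -1.0]]
ft_force: [-0.7, 0.2, -2.3]
gripper_width: 0.324
finger_force: 28.2
```

Emit:
{"op": "send_rows", "data": {"targets": [[0,0,0.003,0],[0,0,0.006,0],[0,0,0.009,0],[0,0,0.009,0]]}}

```text
t: 34.35
tcp_pos: [0.5873, -0.1673, 0.0946]
ee_rot: [[-0.969, 0.247, 0.001], [0.247, 0.969, -0.0], [-0.001, -0.0, -1.0]]
ft_force: [0.8, 0.1, -0.7]
gripper_width: 0.322
finger_force: 28.5
```

```bash
T0=1 ZM=.006 python3 foot.py scene side
```

```text
scene 246
tilt 1.34 off,h,y [ 0.0014  0.0914 -0.    ] med res 0.00056 foot in tool [-0.0008 -0.      0.0915] world [ 0.5882 -0.1675  0.0031]
side 265
tilt 1.9 off,h,y [ 0.002   0.0919 -0.0021] med res 0.0007 foot in tool [-0.001  -0.0021  0.0919] world [ 0.5879 -0.1696  0.0028]
34.45 [ 0.58734197 -0.1672987   0.09466787] 75.68697564671761 [ 1.2540476  -1.02559059 -1.55190307]
```

The foot is just touching the mat with a tilt of about 1.5°. I'll press 0.5 mm more, release, and rise clear.

Emit:
{"op": "send_rows", "data": {"targets": [[0,0,0.0005,0],[0,0,0.0005,0]]}}

```text
t: 34.65
tcp_pos: [0.5874, -0.1673, 0.0941]
ee_rot: [[-0.969, 0.247, 0.001], [0.247, 0.969, -0.0], [-0.001, -0.0, -1.0]]
ft_force: [0.5, -0.4, 1.5]
gripper_width: 0.325
finger_force: 28.6
```

Emit:
{"op": "send_rows", "data": {"targets": [[0,0,0,0],[0,0,0,0],[0,0,0,0],[0,0,0,0],[0,0,0,0],[0,0,0,0],[0,0,-0.02,0],[0,0,-0.06,0],[0,0,-0.1,0],[0,0,-0.14,0],[0,0,-0.19,0],[0,0,-0.19,0],[0,0,-0.19,0]], "hand": 0.065}}

```text
t: 35.95
tcp_pos: [0.5872, -0.1673, 0.2846]
ee_rot: [[-0.969, 0.247, 0.002], [0.247, 0.969, -0.001], [-0.002, -0.0, -1.0]]
ft_force: [0.4, 0.3, -0.0]
gripper_width: 0.762
finger_force: 0.0
```

```bash
python3 - <<'E'
from h import *
p,W=cloud("wrist"); z=W[...,2]; q=(abs(W[...,0]-.587)<.06)&(abs(W[...,1]+.168)<.06)
t=W[q&(z>.114)&(z<.128)]; print("top",rect(t)); k=np.linalg.lstsq(np.c_[t[:,:2],np.ones(len(t))],t[:,2],rcond=None)[0]; print("tilt slopes",k[:2].round(3),t[:,2].max())
for n in ["scene","side"]:
    p,W=cloud(n); B=board(W); c=B[(B[...,2]>.079)&(B[...,2]<.086)&(B[...,0]>.06)&(B[...,0]<.15)&(abs(B[...,1])<.06)]; print(n,"crest",rect(c))
print(arm.state()["t"],arm.state()["ft_force"],arm.state()["gripper_width"])
E
```

```text
top (array([ 0.5878, -0.1677]), array([0.028 , 0.0412]), 76.32)
tilt slopes [ 0.018 -0.005] 0.12230987893190698
scene crest (array([0.1161, 0.0028]), array([0.0897, 0.0296]), 89.56)
side crest (array([ 0.1142, -0.0004]), array([0.0925, 0.031 ]), 89.26)
36.1 [-0.40987629 -0.24748046 -0.26135729] 0.7608538981500442
```

The meter is standing on the mat. I'll recheck the blank from the same wrist viewpoint as before.

Emit:
{"op": "send_rows", "data": {"targets": [[0.021,0.041,0,0],[0.042,0.082,0,0],[0.064,0.123,0,0],[0.085,0.164,0,0],[0.106,0.205,0,0],[0.127,0.246,0,0],[0.149,0.287,0,0],[0.17,0.328,0,0],[0.17,0.328,0,0],[0.17,0.328,0,0],[0.17,0.328,0,0]]}}

```text
t: 37.2
tcp_pos: [0.5036, 0.1918, 0.283]
ee_rot: [[-0.969, 0.248, -0.001], [0.248, 0.969, -0.001], [0.001, -0.001, -1.0]]
ft_force: [0.3, -0.2, -0.2]
gripper_width: 0.763
finger_force: 0.0
```

```bash
python3 - <<'E'
from h import *
p,W=cloud("wrist"); B=board(W); z=B[...,2]; q=(abs(B[...,0])<.16)&(abs(B[...,1])<.1)
c=B[q&(z>.0785)&(z<.086)&(B[...,0]>0)&(B[...,0]<.15)&(abs(B[...,1])<.06)]; print("crest",rect(c),np.percentile(c,[1,99],0).round(4))
print(rect(B[q&(z>.045)&(z<.086)]))
rd=(p[...,0]>150)&(p[...,1]<90)&(p[...,2]<90)&q&(z>.04); print("spot",B[rd].mean(0))
m=arm.trace("wrist","board")[0]["mask"]; print("board",rect(B[m&(z>.006)&(z<.018)]))
E
```

```text
crest (array([0.1156, 0.002 ]), array([0.09  , 0.0294]), 89.71) [[ 0.1031 -0.042   0.0786]
 [ 0.1295  0.0461  0.0832]]
(array([0.0867, 0.002 ]), array([0.0902, 0.0873]), 89.71)
spot [0.07445484 0.00148719 0.06221528]
board (array([0.0003, 0.0003]), array([0.1903, 0.3003]), 89.93)
```

The blank hasn't moved and is still home. Handing in.

```bash
python3 -c "
from plant import arm
print(arm.job_done())"
```

```text
the job is handed in; nothing more can be done
None
```

I handed the job in at about 37 s with all the steps done; no verdict was returned: the blank measured home, the foot was pressed on the spot at roughly 9 N for over 1.3 s, and the meter stands released near the mat's centre.

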